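# Clear the crocks and open the germination cabinet

## Robot

A 6-joint arm with a two-finger parallel gripper is mounted at the origin on the work surface. World frame = base frame: x ahead of the robot, y to its left, z up, the work surface at z = 0. Lengths are in m, angles in degrees, forces in N, time in s.
With the tool pointing down it reaches from about 0.375 to 0.75 m from the base axis. Payload 9 kg.
Tool frame: the origin (TCP) lies where the fingers leave the gripper's body, on its centre line; the fingertips stand 73 mm ahead of it and the grasp point (between the pads) lies 54 mm ahead of it (robot.tip_reach is the distance from the TCP to the fingertips, in m); z points along the fingers, y is the line along which they close (so a half turn about z gives the same grasp; the last joint's range is limited). The gripper opens to 85 mm and grips with 20 to 120 N. Pads are 22 mm wide; open, the fingers measure 114 mm over their backs; the gripper's body (76 mm by 85 mm) begins 54 mm behind the grasp point. The pads swing forward as they close: fully open they stand 13 mm farther back than shut.
Start: joints at [-84.208, 5.964, 5.575, 89.605, 0, 77.527], TCP at [0.188, -0.57, 0.304] pointing down, gripper open.
Joint ranges: [-171.21, 171.21], [-48.23, 106.86], [-62.78, 66.21], [-105.2, 120.99], [-86.42, 89.51], [-180, 180]. Speed limits (degrees/s): [127.2, 127.2, 147.25, 180, 180, 180].

## Interface

Orientations are given as [roll, pitch, yaw] about the fixed x, y, z axes, in that order (R = Rz(yaw) Ry(pitch) Rx(roll)).
In Python, from plant import robot gives the robot as it stands. Calls block until the motion is done:
- robot.move_pose(position, orientation): joint-space move of the TCP to a pose.
- robot.line_to(position, vel=0.15, rotation=None, guard=None): straight line of the TCP; rotation=None keeps the orientation; vel is the mean speed in m/s. With guard (N) it stops when the force on the tool has changed by that much, and returns True; else False.
- robot.goto_joints(angles): joint-space move.
- robot.set_gripper(opening): finger opening in m; the grip force is fixed at half the most; returns when the fingers have stopped.
- robot.pause(seconds).
- robot.ik(position, orientation): joint angles nearest the present ones, or None.
- robot.observe(): the state.
- robot.grab_frame(name): name is "scene" or "top" or "wrist"; returns the picture (480x640x3 uint8, blue, green, red); there is no depth.
- robot.get_calibration(name): a dict with "vertical_fov" (degrees; the focal length in pixels is half the picture's height over the tangent of half this angle, whatever the lens; pixels are square), "cx", "cy" (the principal point, pixels), "rvec" (rotation vector, rad) and "tvec" (3), from world to camera coordinates, as OpenCV has them. Camera axes: x right, y down, z forward; pixel columns grow to the right and rows downward; lengths in m; the calibration is good to about 2 mm. A picture is of the moment at which its call begins: read the wrist's pose just before it. get_calibration takes no time and is no camera call; for the wrist camera it gives the pose at the moment of the call.
A pose or a line that the arm cannot do raises robot.IKError and nothing moves.
- robot.job_done(): hands the job in; it is judged then, once.
The state is a dict: "time": time; "q": joint angles; "qvel": joint speeds; "joint_torque": joint torques, N m; "tool_pos": TCP position; "tcp_rot": TCP orientation; "ft_force": force on the tool from outside, world axes, zero at the start; "torque": the same for the moment, N m; "gripper_width": finger opening in m; "gripper_force": force on a finger pad.
Only numpy, scipy, OpenCV 4.12 (cv2) and the standard library are available. Lean on these libraries where they do the work, as an engineer would, in place of code of your own. Each camera call takes 0.05 s, during which the arm holds its last target. There are 200 camera calls.

## Task

Pick up the scraper block and use it, pressing only lightly, to sweep all four terracotta shards off the board in front of the germination cabinet into the black trough along the board's edge, without touching the shards with the gripper; then stand the scraper back on the bench clear of the cabinet. With the way clear, take the door by its black handle, without bumping the lamp hood above it, and swing it wide open, about square to the cabinet or further, and let go. Leave the two seedling cups and the bottle where they stand.

Things in the scene. Friction and masses are not known exactly. Their poses are not given: they have to be found in the camera images.
- cabinet: Fixed glazed bench-top cabinet, green-framed clear door facing the robot. Origin at bench level under the middle of the closed door's front face; +x into the cabinet, +y left, z up. Case x 0 to 200, y +-150, z to 291 mm. It stands on a plywood board, top at z = 30 mm, that reaches out in front of the door to x = -250 mm (y +-150). Black trough along the board's right edge (see trough).
- lamp (a point): White lamp hood fixed across the cabinet front just above the door, 300 mm wide (y). Origin at the middle of its underside, above the closed door's face; axes as the cabinet. It stands 42 mm proud of the door's face (local x -42 to +24), 233 to 285 mm above the bench: no room for an upright gripper over the handle, it must lean back towards the robot.
- board (a point): Centre of the free board surface in front of the door, on its top (30 mm above the bench); the surface is 250 mm (x) by 300 mm (y); axes as the cabinet.
- trough (a point): Centre of the floor of the open black trough, 6 mm above the bench; axes as the cabinet. Inside 240 mm (x) by 95 mm (y, -150 to -245 of the cabinet), floor 24 mm below the board's top, outer walls to 34 mm above the bench; no wall on the board's side.
- door (a joint): Door angle in rad: 0 closed, grows as it opens towards the robot, stop at 1.8. Stiff hinge at the left (+y) edge; the door stays where it is left. Seen from above it turns clockwise while opening.
- door_hinge (a point): A point on the upright hinge axis at the door's lower edge (34 mm above the bench), turning with the door: x axis into the door's face, y axis pointing away from the handle along the door. The door is 270 mm wide, 195 mm high, 12 mm thick.
- door_handle (a point): Black D-handle near the door's right edge; origin on the door's front face, 235 mm from the hinge axis, 156 mm above the bench; axes turn with the door (x into the door, z up). Its upright bar, 14 mm diameter, stands 60 mm out (local x = -60) and runs from z = -55 to +55 mm; arms at both ends run back to the door.
- handle_grip (a point): Middle of the handle's upright bar, on its axis, 156 mm above the bench; axes as the handle.
- scraper: Scraper block standing on its black rubber edge, 160 mm long (x), 30 mm thick (y), 74 mm high; yellow body up to z = 27 mm, above it a wooden grip 110 mm long, 24 mm thick (y), z = 27 to 74 mm. 0.2 kg. Origin at the centre of its underside.
- scraper_grip (a point): Centre of the wooden grip's length and thickness, 55 mm above the scraper's underside; axes as the scraper.
- shard0: Flat terracotta shard about 40 by 35 mm, 7 mm thick, lying on the board; origin at the centre of its underside.
- shard1: Flat terracotta shard about 40 by 35 mm, 7 mm thick, lying on the board; origin at the centre of its underside.
- shard2: Flat terracotta shard about 40 by 35 mm, 7 mm thick, lying on the board; origin at the centre of its underside.
- shard3: Flat terracotta shard about 40 by 35 mm, 7 mm thick, lying on the board; origin at the centre of its underside.
- cup0: Grey seedling cup with soil and a sprout, 72 mm wide, 87 mm high (sprout to 120 mm); bystander. Origin at its underside's centre.
- cup1: White seedling cup, same size; bystander. Origin at its underside's centre.
- bottle: Clear watering bottle with orange label and blue cap, 70 mm wide, 200 mm high; bystander. Origin at its underside's centre.
There are look-alikes about, which are no part of the job. Leave any yellow look-alike of the shard3 alone. Leave any turquoise look-alike of the shard0 alone.

How it is judged (in metres and radians):
On the way, in this order (a step that is already met when the one before it is completed fails the run):
1. all four shards lie in the trough, the door still shut (x of shard0 in the frame of trough between -0.125 and 0.125 m and y of shard0 in the frame of trough between -0.052 and 0.052 m and z of each of shard0, shard1, shard2, shard3 in the frame of trough below 0.028 m and x of shard1 in the frame of trough between -0.125 and 0.125 m and y of shard1 in the frame of trough between -0.052 and 0.052 m and x of shard2 in the frame of trough between -0.125 and 0.125 m and y of shard2 in the frame of trough between -0.052 and 0.052 m and x of shard3 in the frame of trough between -0.125 and 0.125 m and y of shard3 in the frame of trough between -0.052 and 0.052 m and value of joint door below 0.15 rad), for 0.1 s.
2. the scraper stands on the bench, let go (height (world z) of scraper below 0.004 m and angle between scraper's own z axis and vertical below 0.15 rad and linear speed of scraper below 0.03 m/s and contact force between the fingers and scraper below 0.2 N), for 0.2 s.
3. the door is being swung open by its handle ((contact force between the fingers and door_c0 above 0.5 N or contact force between the fingers and door_c1 above 0.5 N or contact force between the fingers and door_c2 above 0.5 N) and value of joint door above 0.3 rad), for 0.05 s.
At the end, for the whole second after the job is handed in: All four shards lie in the trough (origin within its walls and below the board's top), the scraper stands upright (within 0.15 rad) and still on the bench, and the door is open at least 1.3 rad (75 degrees) and at rest (all of step 2 and x of shard0 in the frame of trough between -0.125 and 0.125 m and y of shard0 in the frame of trough between -0.052 and 0.052 m and z of each of shard0, shard1, shard2, shard3 in the frame of trough below 0.028 m and x of shard1 in the frame of trough between -0.125 and 0.125 m and y of shard1 in the frame of trough between -0.052 and 0.052 m and x of shard2 in the frame of trough between -0.125 and 0.125 m and y of shard2 in the frame of trough between -0.052 and 0.052 m and x of shard3 in the frame of trough between -0.125 and 0.125 m and y of shard3 in the frame of trough between -0.052 and 0.052 m and value of joint door above 1.3 rad and velocity of joint door between -0.05 and 0.05 rad/s); the robot touches nothing.
It fails at once if a seedling cup or the bottle was moved more than 30 mm or tipped over (distance of any of cup0, cup1, bottle from where it was at the start of the episode above 0.03 m or angle between any of cup0, cup1, bottle's own z axis and vertical above 0.4 rad).
It fails at once if the fingers pushed a shard (over 2 N) (contact force between the fingers and shard0 above 2 N or contact force between the fingers and shard1 above 2 N or contact force between the fingers and shard2 above 2 N or contact force between the fingers and shard3 above 2 N).
It fails at once if the scraper was pressed hard on the cabinet's board (over 120 N) (contact force between scraper and cabinet above 120 N).
It fails at once if the lamp hood was bumped (over 8 N) (contact force between any of the arm, the fingers and cabinet_c0 above 8 N).
It also fails if it takes over 69 s, if anything falls off the work surface, if the arm or the gripper's body presses on something with over 40 N, if the wrist force passes 120 N, or if a joint passes its speed limit or range.

## Working session

There is one attempt and no reset: what is moved stays moved. The work goes in short steps, each a Python script; the robot and the scene stay as the last script left them, time stands still between calls to the robot, and variables do not carry over. Pictures are saved under pics/ and viewed, at most 10 in all, crops included, and the job is handed in when it is done.

```bash
ls; mkdir -p pics
python3 - <<'E'
from plant import robot
import cv2,numpy as np
for n in("scene","top"):
    f=robot.grab_frame(n); cv2.imwrite(f"pics/{n}0.png",f)
    c=robot.get_calibration(n); R=cv2.Rodrigues(np.array(c["rvec"],float))[0]; print(n,c["vertical_fov"],c["cx"],c["cy"],(-R.T@np.array(c["tvec"]).ravel()).round(3),R.round(2).tolist(), c.keys())
print(robot.observe()["time"])
E
```

```text
pics
scene 52.011590849775956 312.51083433247317 242.86329777321367 [ 0.614 -0.555  1.183] [[0.99, 0.17, 0.01], [0.15, -0.85, -0.51], [-0.08, 0.5, -0.86]] dict_keys(['vertical_fov', 'cx', 'cy', 'rvec', 'tvec'])
top 44.08007594102771 322.70457627122056 243.8068111010877 [0.334 0.034 1.316] [[-0.01, -1.0, -0.0], [-0.99, 0.01, -0.16], [0.16, -0.0, -0.99]] dict_keys(['vertical_fov', 'cx', 'cy', 'rvec', 'tvec'])
0.1
```

View pics/top0.png

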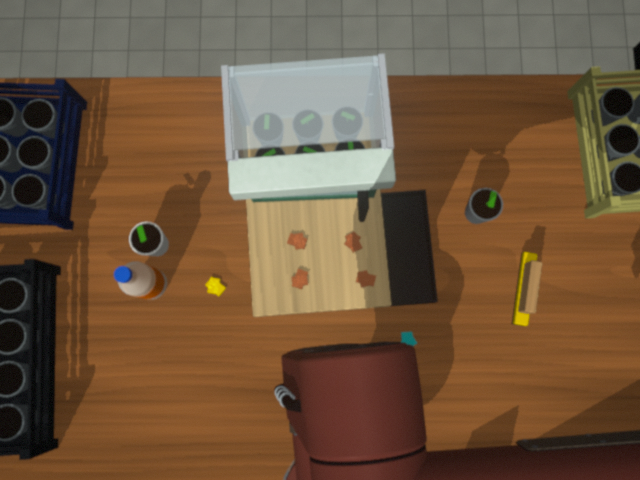

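View pics/scene0.png

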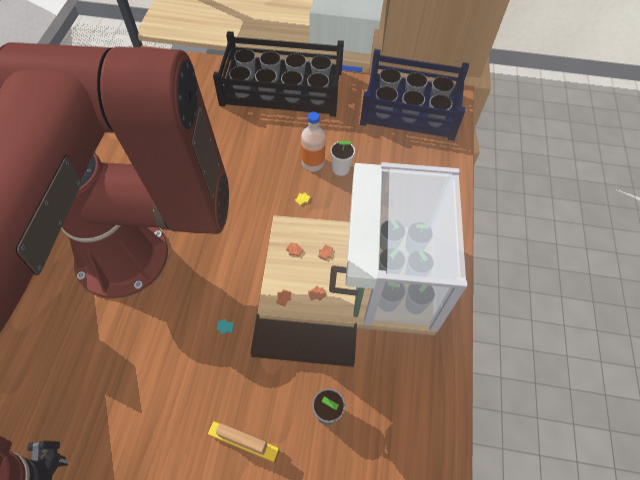

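Top view: the board spans about (247,198)–(391,305), with the trough to its right out to (437,302). The shards are at (297,240), (352,241), (300,278) and (366,279). The scraper is at (526,288), the handle at (363,205) and the grey cup at (485,205). The white cup and bottle are far left. In the scene view the scraper is at (243,441) and the handle at (343,280).

```bash
cat > h.py <<'E'
from plant import robot
import cv2,numpy as np
def cam(n,c=None):
    c=c or robot.get_calibration(n); R=cv2.Rodrigues(np.array(c["rvec"],float))[0]; t=np.array(c["tvec"],float).ravel()
    f=240/np.tan(np.radians(c["vertical_fov"])/2); return f,c["cx"],c["cy"],R,-R.T@t
def ray(C,p):
    f,cx,cy,R,o=C; d=R.T@np.array([(p[0]-cx)/f,(p[1]-cy)/f,1]); return o,d/np.linalg.norm(d)
def onz(C,p,z):
    o,d=ray(C,p); return o+d*(z-o[2])/d[2]
def tri(C1,p1,C2,p2):
    o1,d1=ray(C1,p1);o2,d2=ray(C2,p2)
    s=np.linalg.lstsq(np.c_[d1,-d2],o2-o1,rcond=None)[0]
    a,b=o1+s[0]*d1,o2+s[1]*d2; return (a+b)/2,np.linalg.norm(a-b)
def blobs(img,lo,hi,amin=30,box=None):
    m=cv2.inRange(cv2.cvtColor(img,cv2.COLOR_BGR2HSV),lo,hi)
    if box: k=np.zeros_like(m);k[box[1]:box[3],box[0]:box[2]]=255;m&=k
    cs,_=cv2.findContours(m,cv2.RETR_EXTERNAL,cv2.CHAIN_APPROX_NONE)
    return [c for c in cs if cv2.contourArea(c)>=amin]
def cen(c):
    M=cv2.moments(c); return np.array([M["m10"],M["m01"]])/M["m00"]
E
python3 - <<'E'
from h import *
T,S=cam("top"),cam("scene")
t,s=cv2.imread("pics/top0.png"),cv2.imread("pics/scene0.png")
for n,C,im,bx in(("top",T,t,(245,195,400,320)),("scene",S,s,(255,215,362,325))):
    print(n,"hsv board/shard/bench/scraper", [cv2.cvtColor(im,cv2.COLOR_BGR2HSV)[y,x].tolist() for x,y in ([(275,260),(297,241),(480,280),(522,300),(533,285)] if n=="top" else [(310,235),(294,250),(200,380),(265,455),(243,440)])])
    for c in blobs(im,(0,90,60),(12,255,255),25,bx): print(" shard",cen(c).round(1),cv2.contourArea(c),onz(C,cen(c),.035).round(4))
    for c in blobs(im,(22,150,120),(35,255,255),20):
        r=cv2.minAreaRect(c); b=cv2.boxPoints(r); print(" yellow",cen(c).round(1),[np.round(v,1) for v in r],[onz(C,p,.0).round(3)[:2].tolist() for p in b])
    for c in blobs(im,(0,0,0),(179,255,60),300,(380,185,440,310) if n=="top" else (248,300,362,368)):
        r=cv2.minAreaRect(c); b=cv2.boxPoints(r); print(" trough",[onz(C,p,.034).round(3)[:2].tolist() for p in b], b.round().tolist())
for n,C,P in(("top",T,[(254,316),(391,305),(437,302)]),("scene",S,[(273,217),(259,316),(251,356)])):
    for p,z in zip(P,(.03,.03,.034)): print(n,onz(C,p,z).round(4))
v=[np.vstack([cv2.resize(t[150:330,180:460],None,fx=2.8,fy=2.8,interpolation=3)])][0]
cv2.imwrite("pics/tc.png",v)
cv2.imwrite("pics/sc.png",cv2.resize(s[205:475,200:380],None,fx=2.2,fy=2.2,interpolation=3))
E
```

```text
top hsv board/shard/bench/scraper [[19, 101, 184], [11, 164, 176], [14, 169, 137], [17, 135, 91], [17, 129, 168]]
 shard [365.3 278.6] 164.5 [ 0.4656 -0.0586  0.035 ]
 shard [299.7 278.6] 179.5 [0.4667 0.0838 0.035 ]
 shard [352.8 241.5] 173.0 [ 0.5474 -0.0327  0.035 ]
 shard [297.1 240.3] 181.5 [0.5509 0.0892 0.035 ]
 yellow [214.7 286. ] [array([215.1, 286.1]), array([19.1, 17.8]), np.float64(33.7)] [[0.451, 0.302], [0.484, 0.281], [0.46, 0.245], [0.427, 0.266]]
 yellow [522.8 291.6] [array([525.2, 288.4]), array([15. , 74.1]), np.float64(7.6)] [[0.366, -0.384], [0.529, -0.415], [0.525, -0.449], [0.362, -0.416]]
 trough [[0.656, -0.097], [0.665, -0.198], [0.414, -0.213], [0.405, -0.114]] [[381.0, 193.0], [426.0, 189.0], [437.0, 302.0], [392.0, 306.0]]
scene hsv board/shard/bench/scraper [[18, 79, 224], [9, 136, 208], [11, 135, 177], [23, 176, 198], [15, 102, 220]]
 shard [283.3 297.1] 143.0 [ 0.465  -0.0576  0.035 ]
 shard [316.6 293.1] 148.5 [ 0.5467 -0.0322  0.035 ]
 shard [325.3 252.1] 134.5 [0.5499 0.0904 0.035 ]
 shard [294. 249.] 134.5 [0.4657 0.0852 0.035 ]
 shard [328.4 216.8] 165.0 [0.5412 0.2037 0.035 ]
 shard [260.8 249.5] 889.5 [0.3781 0.0685 0.035 ]
 yellow [248.8 444.6] [array([243.2, 441. ]), array([71.9, 14.7]), np.float64(22.4)] [[0.357, -0.404], [0.362, -0.373], [0.524, -0.405], [0.517, -0.434]]
 yellow [302.2 198.5] [array([302.2, 198.7]), array([11.6, 12.5]), np.float64(33.7)] [[0.431, 0.266], [0.444, 0.306], [0.476, 0.288], [0.463, 0.248]]
 trough [[0.417, -0.22], [0.41, -0.145], [0.662, -0.137], [0.662, -0.211]] [[250.0, 355.0], [254.0, 326.0], [357.0, 339.0], [352.0, 369.0]]
top [0.3871 0.1825 0.03  ]
top [ 0.4085 -0.1133  0.03  ]
top [ 0.4139 -0.2122  0.034 ]
scene [0.3879 0.1795 0.03  ]
scene [ 0.4147 -0.1163  0.03  ]
scene [ 0.4192 -0.2204  0.034 ]
```

View pics/tc.png

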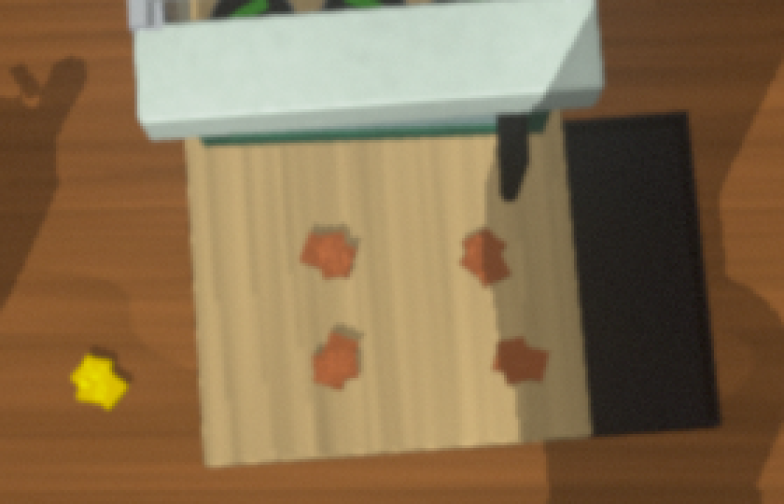

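View pics/sc.png

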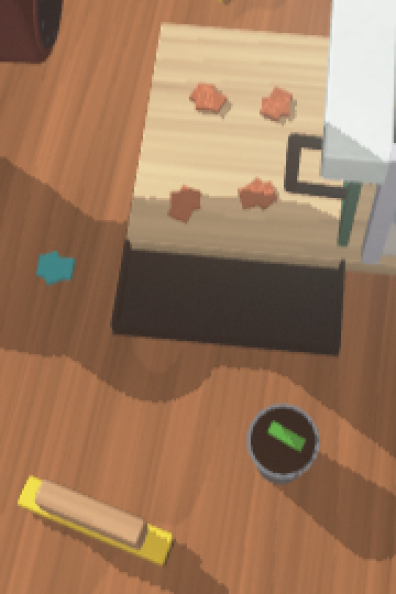

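Run:
```python
from h import *
T,S=cam("top"),cam("scene")
print("scr",tri(T,(525.2,288.4),S,(243.2,441.0)))
print("cup0",tri(T,(485,205),S,(328,405)),"bottlecap",tri(T,(124,274),S,(314,118)),"cup1",tri(T,(147,238),S,(343,152)))
print("handle mid",tri(T,(363,207),S,(332.7,279)))
o=robot.observe(); print(o["tcp_rot"],o["q"])
p=np.array([.443,-.408])
for yaw in(-11,169):
    print(yaw,robot.ik([.443,-.408,.26],[180,0,yaw]), robot.ik([.497,.14,.25],[180,0,yaw+15]))
robot.move_pose([.443,-.408,.26],[180,0,-11])
c=robot.get_calibration("wrist"); f=robot.grab_frame("wrist"); cv2.imwrite("pics/w1.png",f); W=cam("wrist",c); print(W[4],W[3][2])
print(robot.observe()["time"])
```

```text
scr (array([ 0.44352038, -0.40757929,  0.02269604]), np.float64(0.0016897790795988776))
cup0 (array([ 0.61660589, -0.31267746,  0.08290608]), np.float64(0.0012356838326455803)) bottlecap (array([0.46251331, 0.4122568 , 0.19365156]), np.float64(0.0020224489909348204)) cup1 (array([0.55131324, 0.4052615 , 0.07971852]), np.float64(0.0011577699572734182))
handle mid (array([ 0.58959788, -0.04899914,  0.16801291]), np.float64(0.010122070838300235))
[-1.79933029e+02 -1.49445739e-02  1.82668479e+01] [-8.42081783e+01  5.99662431e+00  5.53203323e+00  8.96040271e+01
  1.25015704e-04  7.75249649e+01]
-11 [-55.07157548   6.09329799   1.15102165  85.05772365   0.
 135.92842452] [  1.19551933  -8.95382559 -14.70488092  84.24894467   0.
 177.19551933]
169 [-55.07157548   6.09329799   1.15102165  85.05772365   0.
 -44.07157548] [  1.19551933  -8.95382559 -14.70488092  84.24894467   0.
  -2.80448067]
[ 0.51829216 -0.42404873  0.32884172] [-0.29620847  0.0576663  -0.9533809 ]
1.3167
```

View pics/w1.png

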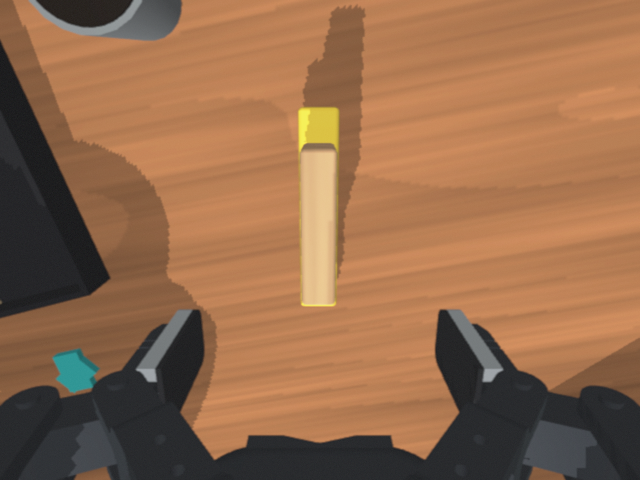

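Wrist view: the scraper is centred at column ~319, its grip top running from row 147 to row 303. The camera sits on the tool's +x side, so I'll flip the tool 180° to keep it away from the cabinet, and take a second view from there.

Run:
```python
from h import *
robot.move_pose([.443,-.408,.26],[180,0,169])
c2=robot.get_calibration("wrist"); f2=robot.grab_frame("wrist"); cv2.imwrite("pics/w2.png",f2); W2=cam("wrist",c2)
robot.move_pose([.44,-.40,.30],[180,0,169]); c3=robot.get_calibration("wrist"); f3=robot.grab_frame("wrist"); W3=cam("wrist",c3)
f1=cv2.imread("pics/w1.png")
print(cv2.cvtColor(f1,cv2.COLOR_BGR2HSV)[[225,125,80],[319,319,200]].tolist())
def grip(f):
    return max(blobs(f,(0,40,195),(21,140,255),800,(200,60,420,320)),key=cv2.contourArea)
for f,W in((f2,W2),(f3,W3)):
    c=grip(f); r=cv2.minAreaRect(c); print("grip",r)
    b=cv2.boxPoints(r); b=b[np.argsort(b[:,1])]; e=[b[:2].mean(0),b[2:].mean(0)]
    P=[onz(W,p,.074) for p in e]; print([p.round(4) for p in P],((P[0]+P[1])/2).round(4),np.linalg.norm(P[0]-P[1]),np.degrees(np.arctan2(*(P[1]-P[0])[1::-1])))
    y=max(blobs(f,(22,140,100),(35,255,255),100),key=cv2.contourArea); print("y",cv2.boundingRect(y))
for P in([(319,147),(318.5,303)],):
    W=cam("wrist"); pass
```

```text
[[18, 96, 234], [25, 177, 219], [13, 138, 185]]
grip ((320.0, 221.0), (160.0, 36.0), 90.0)
[array([ 0.3855, -0.397 ,  0.074 ]), array([ 0.4932, -0.4179,  0.074 ])] [ 0.4394 -0.4074  0.074 ] 0.10973467910019048 -10.99556427987307
y (299, 104, 41, 46)
grip ((310.9999694824219, 210.99996948242188), (139.99996948242188, 29.999996185302734), 90.0)
[array([ 0.3855, -0.3971,  0.074 ]), array([ 0.4936, -0.4188,  0.074 ])] [ 0.4395 -0.4079  0.074 ] 0.11028349329178246 -11.357072473514666
y (295, 108, 36, 178)
```

View pics/w2.png

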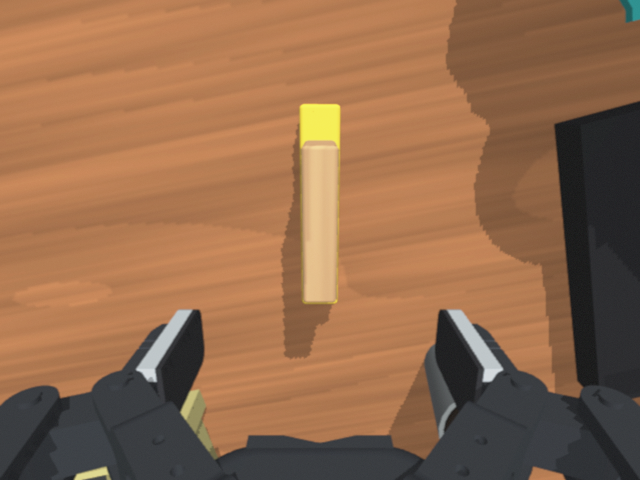

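The scraper grip is centred at (0.4400, −0.4076) with yaw −11°. The grip length measured at z=74 mm comes out at 110 mm, which confirms the height. Next I grasp it, carry it over and lower it onto the board with a guard.

```bash
cat >> h.py <<'E'
O=np.array([.6495,.051]); YAW=4.2
def cab(x,y,z):
    a=np.radians(YAW); return [O[0]+x*np.cos(a)-y*np.sin(a),O[1]+x*np.sin(a)+y*np.cos(a),z]
E
python3 - <<'E'
from h import *
p=[.440,-.4076]
robot.move_pose(p+[.19],[180,0,169]); robot.line_to(p+[.109],.12)
robot.set_gripper(0.01); o=robot.observe(); print("w",o["gripper_width"],o["gripper_force"],o["tool_pos"],o["time"])
robot.line_to(p+[.27],.2)
print(robot.observe()["gripper_width"])
robot.line_to(cab(-.147,.105,.27),.25,rotation=[180,0,180+YAW])
robot.line_to(cab(-.147,.105,.160),.15)
f0=robot.observe()["ft_force"]
g=robot.line_to(cab(-.147,.105,.132),.02,guard=5)
o=robot.observe(); print(g,o["tool_pos"],f0,o["ft_force"],o["time"],o["gripper_width"])
cv2.imwrite("pics/s2.png",cv2.resize(robot.grab_frame("scene")[150:400,180:420],None,fx=2.4,fy=2.4,interpolation=3))
E
```

```text
w 0.023552637208290185 59.38285946846008 [ 0.4401191  -0.40768074  0.10931958] 6.2833
0.023844694954694365
True [0.49517374 0.14500563 0.13930593] [ 0.80450488  0.52303213 -1.82731904] [-0.02930145  0.13314442  4.66639249] 11.475 0.0233502032607384
```

View pics/s2.png

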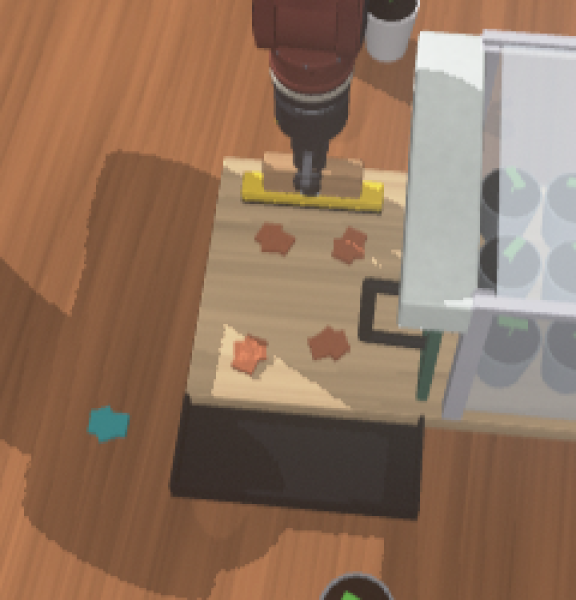

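The scraper is resting on the board behind all four shards and covers their whole x range. Now the sweep.

Run:
```python
from h import *
z=.1393+.0007
robot.line_to(cab(-.147,.105,z),.02)
for y in(.02,-.06,-.13,-.185):
    g=robot.line_to(cab(-.147,y,z),.08,guard=25); o=robot.observe(); print(y,g,o["tool_pos"].round(4) if hasattr(o["tool_pos"],"round") else o["tool_pos"],np.round(o["ft_force"],1),o["gripper_width"],o["time"])
    if g: break
robot.line_to(cab(-.147,-.185 if not g else y,.25),.15)
robot.line_to([.40,-.38,.27],.25,rotation=[180,0,169])
cv2.imwrite("pics/s3.png",cv2.resize(robot.grab_frame("scene")[150:400,180:420],None,fx=2.4,fy=2.4,interpolation=3)); t=robot.grab_frame("top"); cv2.imwrite("pics/t3.png",t)
T,S=cam("top"),cam("scene")
for c in blobs(t,(0,90,40),(12,255,255),25,(245,195,445,320)): p=onz(T,cen(c),.012)[:2]-O; a=np.radians(YAW); print(p@[np.cos(a),np.sin(a)],p@[-np.sin(a),np.cos(a)],cv2.contourArea(c))
```

```text
0.02 False [0.5014 0.0605 0.14  ] [ 0.7 -0.3 -2.4] 0.02313842473627402 12.9917
-0.06 False [ 0.5073 -0.0193  0.14  ] [ 0.1  1.3 -2.7] 0.023350795127137457 14.1417
-0.13 False [ 0.5123 -0.0891  0.1399] [-0.8 -0.1 -2.7] 0.023377675264559007 15.1667
-0.185 False [ 0.5163 -0.1441  0.1398] [-0.4  0.4 -2.8] 0.023273223918206624 16.0083
-0.1808434635008907 -0.18284526019198574 452.5
-0.10931747521223187 -0.21139026458792684 578.5
```

View pics/s3.png

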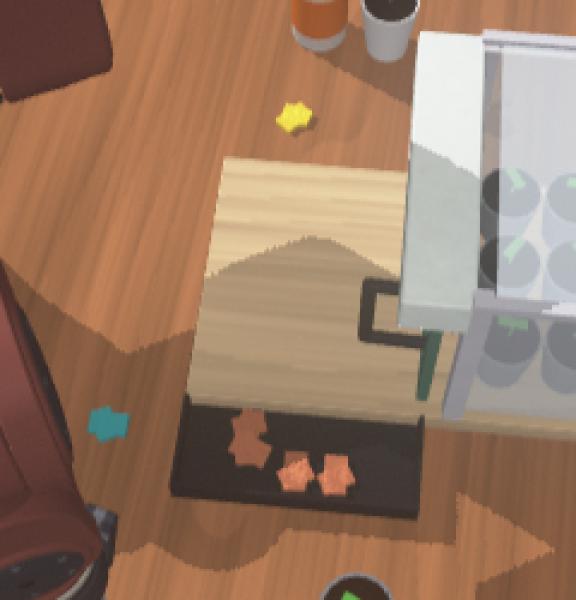

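All four shards are in the trough. One lies close to the board's edge, at crop (250,418), so I'll check it more closely.

Run:
```python
from h import *
t=cv2.imread("pics/t3.png"); s=robot.grab_frame("scene")
a=cv2.resize(t[230:310,340:440],None,fx=5,fy=5,interpolation=3); b=cv2.resize(s[300:380,245:365],None,fx=5,fy=5,interpolation=3)
cv2.imwrite("pics/z.png",np.vstack([np.pad(a,((0,0),(0,100),(0,0))),b])[:, :][::1])
print(robot.observe()["time"])
a_=np.radians(YAW)
for n,im,bx in(("top",t,(370,230,440,310)),("scene",s,(250,300,360,370))):
    C=cam(n)
    for c in blobs(im,(0,90,40),(12,255,255),25,bx):
        q=np.array([[ (onz(C,p,z)[:2]-O)@[-np.sin(a_),np.cos(a_)] for p in c[:,0,:]] for z in(.01,.03)]); print(n,cen(c),"ymax z10,z30",q.max(1),"ymin",q.min(1))
```

```text
18.25
top [403.36353591 271.76206262] ymax z10,z30 [-0.15028433 -0.14788166] ymin [-0.21483614 -0.21144466]
top [413.14917339 243.23337178] ymax z10,z30 [-0.18802718 -0.18504637] ymin [-0.23469006 -0.23099446]
scene [311.13324538 347.13852243] ymax z10,z30 [-0.18683164 -0.19389984] ymin [-0.23156397 -0.23786939]
scene [301.00234742 362.52907187] ymax z10,z30 [-0.14936353 -0.15707063] ymin [-0.27834744 -0.28385512]
scene [283.56397306 332.47250281] ymax z10,z30 [-0.1463349  -0.15409364] ymin [-0.21031878 -0.21698648]
scene [252.64594128 316.49395509] ymax z10,z30 [-0.09836447 -0.10694121] ymin [-0.2319388  -0.23823784]
```

View pics/z.png

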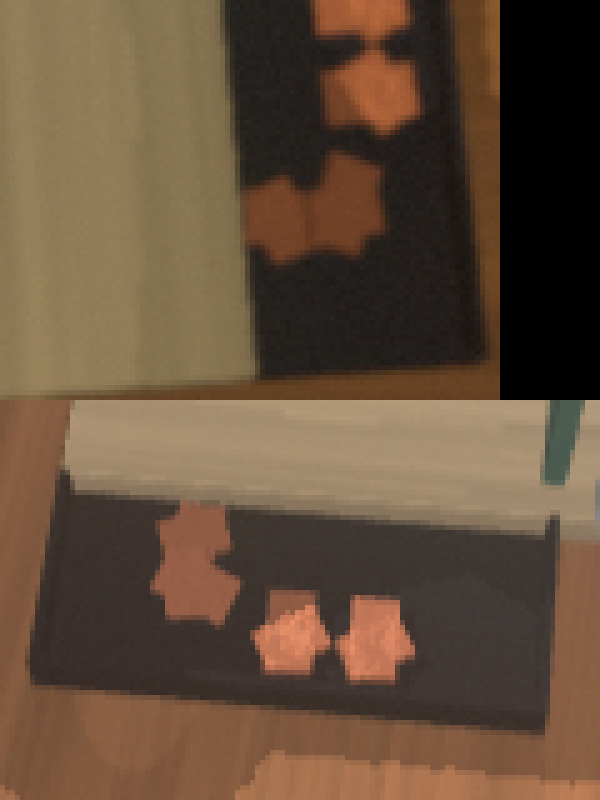

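All shards sit below the board's top, and the nearest one's centre is about 20 mm inside the trough. Next I put the scraper back and check IK along the door arc.

```bash
cat >> h.py <<'E'
H=np.array(cab(0,.135,0)[:2])
def bar(th):
    "bar axis xy at door angle th (rad)"
    a=np.radians(YAW)-th; c,s=np.cos(a),np.sin(a); return H+np.array([[c,-s],[s,c]])@[-.06,-.235]
def pose(th,lean,rel,back=0.,z=.156,flip=1):
    "TCP pose with grasp point on bar; approach heading = YAW+rel deg, lean deg from vertical"
    h=np.radians(YAW+rel); l=np.radians(lean); d=np.array([np.sin(l)*np.cos(h),np.sin(l)*np.sin(h),-np.cos(l)])
    b=np.r_[bar(th),z]-(.054+back)*d
    return list(b),([180,lean,YAW+rel+180] if flip else [180,-lean,YAW+rel])
E
python3 - <<'E'
from h import *
p=[.440,-.4076]
robot.line_to(p+[.27],.2); robot.line_to(p+[.125],.15); g=robot.line_to(p+[.1075],.02,guard=4); print(g,robot.observe()["tool_pos"])
robot.set_gripper(.06); robot.line_to(p+[.25],.2)
o=robot.observe(); print(o["time"],np.round(o["q"]))
for flip in(1,0):
  for lean in(45,55,65):
    for k in(0,.3,.5,.7,1):
      r=[]
      for back,th in((.10,0),(0,0),(0,.4),(0,.8),(0,1.2),(0,1.55),(.1,1.55)):
        q=robot.ik(*pose(th,lean,-k*np.degrees(th),back,flip=flip)); r.append(None if q is None else np.round(q).astype(int).tolist())
      print(flip,lean,k,sum(x is not None for x in r), r[1] if r[1] else '',r[5])
print(bar(0),bar(1.5))
E
```

```text
True [ 0.43990817 -0.40744126  0.10933223]
21.7917 [-55.   6.  -0.  84.   0. -44.]
1 45 0 0  None
1 45 0.3 0  None
1 45 0.5 2  [38, -29, -44, 63, -44, 73]
1 45 0.7 3  [38, -8, -27, 77, -45, 98]
1 45 1 3  [35, 14, -5, 97, -38, 129]
1 55 0 0  None
1 55 0.3 0  None
1 55 0.5 2  [42, -25, -45, 59, -54, 77]
1 55 0.7 3  [42, -1, -24, 80, -54, 107]
1 55 1 3  [38, 24, 1, 104, -44, 138]
1 65 0 0  None
1 65 0.3 0  None
1 65 0.5 2  [45, -20, -46, 55, -65, 80]
1 65 0.7 3  [45, 9, -20, 86, -62, 118]
1 65 1 2  [40, 35, 8, 113, -48, 148]
0 45 0 0  None
0 45 0.3 0  None
0 45 0.5 2  [38, -29, -44, 63, -44, -107]
0 45 0.7 3  [38, -8, -27, 77, -45, -82]
0 45 1 3  [35, 14, -5, 97, -38, -51]
0 55 0 0  None
0 55 0.3 0  None
0 55 0.5 2  [42, -25, -45, 59, -54, -103]
0 55 0.7 3  [42, -1, -24, 80, -54, -73]
0 55 1 3  [38, 24, 1, 104, -44, -42]
0 65 0 0  None
0 65 0.3 0  None
0 65 0.5 2  [45, -20, -46, 55, -65, -100]
0 65 0.7 3  [45, 9, -20, 86, -62, -62]
0 65 1 2  [40, 35, 8, 113, -48, -32]
[ 0.59698495 -0.05312574] [0.39843238 0.21126912]
```

Run:
```python
from h import *
for lean in(20,30,40,50,60):
  for th in(0,.4,.8,1.2,1.55):
    print(lean,th,"grasp",[r for r in range(-120,121,10) if robot.ik(*pose(th,lean,r)) is not None],"back",[r for r in range(-120,121,10) if robot.ik(*pose(th,lean,r,.08)) is not None])
```

```text
20 0 grasp [-120, -110, -100, -90, -80, -70, -60, -50, -40, -30, -20, -10, 0, 10, 20, 30, 40, 50, 60, 70, 80, 90, 100, 110, 120] back [-120, -110, -100, -90, -80, -70, -60, -50, -40, -30, -20, -10, 0, 10, 20, 30, 40, 50, 60, 70, 80, 90, 100, 110, 120]
20 0.4 grasp [-120, -110, -100, -90, -80, -70, -60, -50, -40, -30, -20, -10, 0, 10, 20, 30, 40, 50, 60, 70, 80, 90, 100, 110, 120] back [-120, -110, -100, -90, -80, -70, -60, -50, -40, -30, -20, -10, 0, 10, 20, 30, 40, 50, 60, 70, 80, 90, 100, 110, 120]
20 0.8 grasp [-120, -110, -100, -90, -80, -70, -60, -50, -40, 30, 40, 50, 60, 70, 80, 90, 100, 110, 120] back [-120, -110, -100, -90, -80, -70, -60, -50, -40, 40, 50, 60, 70, 80, 90, 100, 110, 120]
20 1.2 grasp [-120, -110, -100, -90, -80, -70, -60, -50, -40, 50, 60, 70, 80, 90, 100, 110, 120] back [-120, -110, -100, -90, -80, -70, -60, -50, -40, 60, 70, 80, 90, 100, 110, 120]
20 1.55 grasp [-120, -110, -100, -90, -80, -70, -60, -50, -40, -30, -20, -10, 0, 40, 50, 60, 70, 80, 90, 100, 110, 120] back [-120, -110, -100, -90, -80, -70, -60, -50, -40, -30, -20, -10, 50, 60, 70, 80, 90, 100, 
[... 2783 characters left out ...]
, -50, 20, 30, 40, 50, 60, 70, 80, 90] back [-110, -100, -90, -80, -70, -60, 30, 40, 50, 60, 70, 80]
60 0.4 grasp [-120, -110, -100, -90, -80, -70, -60, 40, 50, 60, 70, 80, 90, 100] back [-110, -100, -90, -80, -70, -60, 30, 40, 50, 60, 70, 80]
60 0.8 grasp [-120, -110, -100, -90, -80, -70, -60, 50, 60, 70, 80, 90, 100, 110, 120] back [-110, -100, -90, -80, -70, -60, 40, 50, 60, 70, 80, 90, 100]
60 1.2 grasp [-120, -110, -100, -90, -80, -70, -60, -50, 60, 70, 80, 90, 100, 110, 120] back [-100, -90, -80, -70, -60, -50, 60, 70, 80, 90, 100, 110]
60 1.55 grasp [-110, -100, -90, -80, -70, -60, -50, -40, 70, 80, 90, 100, 110, 120] back [-90, -80, -70, -60, -50, -40, -30, 70, 80, 90, 100, 110, 120]
```

```bash
cat >> h.py <<'E'
def lampclear(th,lean,rel,back=0.,z=.156,hx=.043,cam_=True):
    "least distance, gripper body / fingers samples to the lamp box (cabinet frame), flip=1 (camera below)"
    from scipy.spatial.transform import Rotation as Ro
    p,e=pose(th,lean,rel,back,z); R=Ro.from_euler("xyz",e,degrees=True).as_matrix()
    X,Y=np.meshgrid([-hx,0,hx],[-hx,0,hx]); P=[(x,y,w) for x,y in zip(X.ravel(),Y.ravel()) for w in np.linspace(-.25,0,26)]
    P+=[(x,y,w) for x in(-.012,.012) for y in(-.045,.045) for w in np.linspace(0,.073,8)]
    G=np.array(P)@R.T+p; a=np.radians(YAW); d=G[:,:2]-O; L=np.c_[d@[np.cos(a),np.sin(a)],d@[-np.sin(a),np.cos(a)],G[:,2]]
    q=np.maximum(0,np.maximum([-.042,-.15,.233]-L,L-[.024,.15,.285])); return np.linalg.norm(q,axis=1).min()
E
python3 - <<'E'
from h import *
for z in(.135,.156):
 for lean in(35,40,45,50):
  print(z,lean,[(r,round(1000*lampclear(0,lean,r,0,z)),int(robot.ik(*pose(0,lean,r,0,z)) is not None),int(robot.ik(*pose(0,lean,r,.04,z)) is not None),int(robot.ik(*pose(0,lean,r,.08,z)) is not None)) for r in(0,-15,-20,-30,-35,-40,-45,-50)])
for z in (.135,.15):
 for lean in(40,45,50): print(z,lean,[[h for h in range(-70,-24,5) if robot.ik(*pose(th,lean,h,0,z)) is not None] for th in(.1,.2,.3,.4,.6,.8,1,1.2,1.4,1.55)])
E
```

```text
0.135 35 [(0, 28, 1, 1, 1), (-15, 19, 1, 1, 0), (-20, 16, 1, 1, 0), (-30, 9, 1, 1, 1), (-35, 6, 1, 1, 1), (-40, 5, 1, 1, 1), (-45, 1, 1, 1, 1), (-50, 0, 1, 1, 1)]
0.135 40 [(0, 34, 1, 0, 0), (-15, 25, 1, 0, 0), (-20, 22, 1, 0, 0), (-30, 16, 1, 1, 0), (-35, 12, 1, 1, 0), (-40, 9, 1, 1, 1), (-45, 7, 1, 1, 1), (-50, 3, 1, 1, 1)]
0.135 45 [(0, 39, 0, 0, 0), (-15, 31, 0, 0, 0), (-20, 28, 0, 0, 0), (-30, 22, 1, 0, 0), (-35, 19, 1, 0, 0), (-40, 15, 1, 1, 0), (-45, 12, 1, 1, 1), (-50, 8, 1, 1, 1)]
0.135 50 [(0, 44, 0, 0, 0), (-15, 36, 0, 0, 0), (-20, 33, 0, 0, 0), (-30, 28, 0, 0, 0), (-35, 24, 0, 0, 0), (-40, 22, 1, 0, 0), (-45, 17, 1, 1, 0), (-50, 14, 1, 1, 1)]
0.156 35 [(0, 16, 1, 1, 1), (-15, 8, 1, 1, 0), (-20, 5, 1, 1, 0), (-30, 0, 1, 1, 1), (-35, 0, 1, 1, 1), (-40, 0, 1, 1, 1), (-45, 0, 1, 1, 1), (-50, 0, 1, 1, 1)]
0.156 40 [(0, 21, 1, 0, 0), (-15, 12, 1, 0, 0), (-20, 9, 1, 0, 0), (-30, 4, 1, 1, 0), (-35, 0, 1, 1, 0), (-40, 0, 1, 1, 1), (-45, 0, 1, 1, 1), (-50, 0, 1, 1, 1)]
0.156 45 [(0, 27, 0, 0, 0), (-15, 17, 0, 0, 0), (-20, 14, 0, 0, 0), (-30, 9, 1, 0, 0), (-35, 6, 1, 0, 0), (-40, 2,
[... 1300 characters left out ...]
55], [-70, -65, -60, -55], [-70, -65, -60, -55, -50], [-70, -65, -60, -55, -50, -45, -40], [-70, -65, -60, -55, -50, -45, -40, -35, -30]]
0.15 45 [[-70, -65, -60, -55, -50, -45, -40], [-70, -65, -60, -55, -50, -45], [-70, -65, -60, -55, -50], [-70, -65, -60, -55], [-70, -65, -60], [-70, -65, -60], [-70, -65, -60, -55], [-70, -65, -60, -55, -50], [-70, -65, -60, -55, -50, -45, -40], [-70, -65, -60, -55, -50, -45, -40, -35]]
0.15 50 [[-70, -65, -60, -55, -50, -45], [-70, -65, -60, -55, -50], [-70, -65, -60, -55], [-70, -65, -60, -55], [-70, -65, -60], [-70, -65, -60], [-70, -65, -60, -55], [-70, -65, -60, -55, -50], [-70, -65, -60, -55, -50, -45, -40], [-70, -65, -60, -55, -50, -45, -40, -35]]
```

Run:
```python
from h import *
Z=.14
def L(b): return pose(0,35,0,b,Z)
p,e=L(.085); robot.line_to([.40,-.25,.28],.3); robot.line_to(p,.25,rotation=e); robot.set_gripper(.07)
import json; C=[];F=[]
for b in(.085,.05):
    p,e=L(b); robot.line_to(p,.1)
    c=robot.get_calibration("wrist"); F.append(robot.grab_frame("wrist")); C.append({k:np.array(v).tolist() for k,v in c.items()})
    cv2.imwrite(f"pics/h{b}.png",F[-1])
json.dump(C,open("hc.json","w"))
s=robot.grab_frame("scene"); cv2.imwrite("pics/sh.png",s)
m=np.zeros((600,800,3),np.uint8)
for i in(0,1): m[i*300:(i+1)*300,:400]=cv2.resize(F[i],(400,300),interpolation=cv2.INTER_AREA)
m[:300,400:]=cv2.resize(s[230:335,270:410],(400,300),interpolation=3)
t=robot.grab_frame("top"); cv2.imwrite("pics/th.png",t); m[300:,400:]=cv2.resize(t[160:265,290:430],(400,300),interpolation=3)
cv2.imwrite("pics/mos.png",m); o=robot.observe(); print(o["time"],o["tool_pos"],o["gripper_width"])
```

```text
24.7583 [ 0.53759172 -0.05763609  0.22613965] 0.0701147357152858
```

View pics/mos.png

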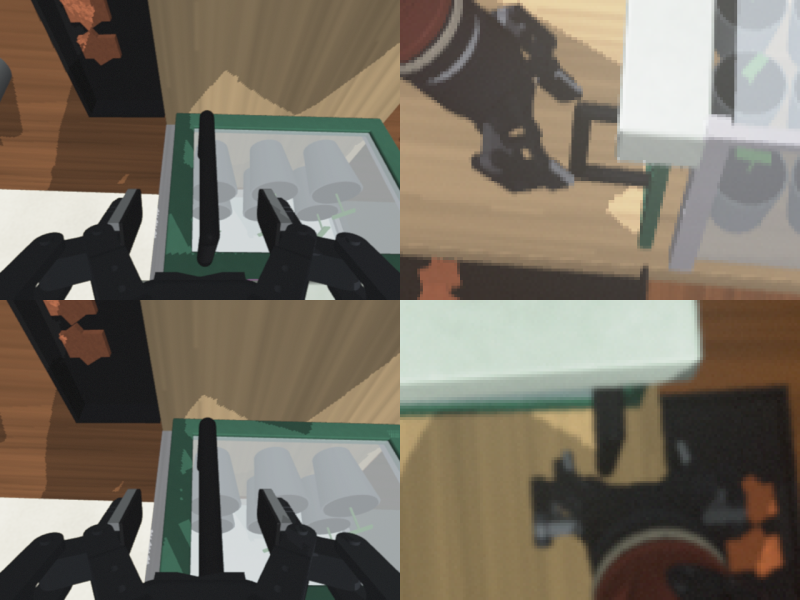

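The bar stands upright between the fingers, at column ~332 full-res against a finger midline of ~322. The scene crop shows both fingers straddling it and clear of the lamp. I'll compute the bar's axis from these views.

Run:
```python
from h import *
import json
C=json.load(open("hc.json")); S=cam("scene"); a=np.radians(YAW); A=np.array([[np.cos(a),np.sin(a)],[-np.sin(a),np.cos(a)]])
rows=[];rhs=[]
for c,n,vs in((C[0],.085,range(225,350,15)),(C[1],.05,range(210,350,15))):
    W=cam("wrist",c); im=cv2.cvtColor(cv2.imread(f"pics/h{n}.png"),cv2.COLOR_BGR2GRAY)
    for v in vs:
        d=np.where(im[v,290:380]<50)[0]+290; u=(d.min()+d.max())/2; 
        if v%45==0: print(n,v,d.min(),d.max())
        o,r=ray(W,(u,v)); nrm=np.array([-r[1],r[0]]); rows.append(nrm/np.linalg.norm(nrm)); rhs.append(rows[-1]@o[:2])
s=cv2.cvtColor(cv2.imread("pics/scene0.png"),cv2.COLOR_BGR2GRAY)
for v in(274,278,282):
    d=np.where(s[v,320:345]<90)[0]+320; print("scene",v,d)
u=332.8
for z in(.156,): P=onz(S,(u,279),z); print("scene bar",P,A@(P[:2]-O))
o,r=ray(S,(u,279)); 
# scene: bar (vertical line) constraint lies in plane through image column line; intersect with lateral wrist line
n2=np.cross(ray(S,(332.8,268))[1],ray(S,(332.8,288))[1])
print("n2",n2/np.linalg.norm(n2))
R=np.array(rows);h=np.array(rhs)
q=np.linalg.lstsq(np.vstack([R,n2[:2]/np.linalg.norm(n2[:2])]),np.r_[h,(n2@o-n2[2]*.156)/np.linalg.norm(n2[:2])],rcond=None)[0]
print("bar",q,"cab",A@(q-O),"model",bar(0),"wrist-line residual at q",(R@q-h).round(4))
```

```text
0.085 225 318 342
0.085 270 320 345
0.085 315 320 347
0.05 225 318 345
0.05 270 317 347
0.05 315 319 350
scene 274 [331 332 333 334 335]
scene 278 [330 331 332 333 334 335]
scene 282 [330 331 332 333 334]
scene bar [ 0.584967   -0.04549327  0.156     ] [-0.07142669 -0.09150785]
n2 [-0.9882707  -0.14611046 -0.04441561]
bar [ 0.58536088 -0.04821008] cab [-0.07123284 -0.09424622] model [ 0.59698495 -0.05312574] wrist-line residual at q [ 0.0006  0.0005 -0.0001 -0.0002 -0.     -0.0001 -0.0002 -0.0002 -0.0001
 -0.0001  0.0001  0.0003  0.0002  0.0004 -0.0001 -0.0002 -0.0002 -0.0002
 -0.0003]
```

The bar is at (0.5854, −0.0482). That matches my door model within about 2 mm if the door stands ajar by ≈0.047 rad. I'll check the arc, then grasp and pull.

```bash
cat >> h.py <<'E'
TH0=.047; H=H+np.array([.5854,-.0482])-bar(TH0)
hd=lambda th: float(np.interp(th,[.047,.15,.4,.8,1.2,1.6],[0,-30,-50,-60,-57,-50]))
ZB,LN=.14,35
E
python3 - <<'E'
from h import *
ths=np.r_[np.arange(.09,1.5,.045),1.5,1.53]
bad=[round(t,2) for t in ths if robot.ik(*pose(t,LN,hd(t),0,ZB)) is None]; print("H",H,"bad",bad,[round(1000*lampclear(t,LN,hd(t),0,ZB)) for t in (TH0,.1,.2,.4)])
if bad: raise SystemExit
p,e=pose(TH0,LN,0,.045,ZB); robot.line_to(p,.1)
p,e=pose(TH0,LN,0,-.002,ZB); g=robot.line_to(p,.06,guard=12)
robot.set_gripper(.0); o=robot.observe(); print(g,"w",o["gripper_width"],o["gripper_force"],o["tool_pos"],p,np.round(o["ft_force"],1),o["time"])
if o["gripper_width"]<.008: raise SystemExit("missed")
for i,t in enumerate(ths):
    p,e=pose(t,LN,hd(t),-.002,ZB); g=robot.line_to(p,.09,rotation=e,guard=60); o=robot.observe()
    if i%4==0 or g: print(round(t,2),g,np.round(o["ft_force"],1),round(o["gripper_width"],4),round(o["time"],1))
    if g: break
E
```

```text
H [0.63919856 0.18829676] bad [] [35, 35, 43, 73]
False w 0.012646086755156626 58.34256112575531 [ 0.55579989 -0.04983866  0.18291449] [np.float64(0.5556541236440792), np.float64(-0.050384400613888596), np.float64(0.18259590630302758)] [0.  5.6 3. ] 26.5083
0.09 False [-3.5  2.   2.9] 0.0124 26.9
0.27 False [ 0.7 11.2  2.1] 0.0123 28.1
0.45 False [ 7.8 15.3 -0.9] 0.0122 29.1
0.63 False [16.9 17.  -3.6] 0.0125 30.2
0.81 False [22.7 16.3 -7.2] 0.0127 31.3
0.99 False [ 32.9  14.6 -14.7] 0.0125 32.4
1.17 False [ 47.2  10.4 -24.3] 0.0126 33.5
1.35 False [ 54.5   1.7 -27.6] 0.0126 34.5
1.5 False [ 34.1  -1.6 -14.9] 0.0125 35.6
```

Run:
```python
from h import *
o=robot.observe(); print("pre",o["tool_pos"],o["gripper_width"])
robot.set_gripper(.055); robot.pause(.2)
t=1.53; p,e=pose(t,LN,hd(t),.10,ZB); g=robot.line_to(p,.1,guard=15); o=robot.observe(); print(g,o["tool_pos"],np.round(o["ft_force"],1),o["time"])
c=robot.get_calibration("wrist"); f=robot.grab_frame("wrist"); W=cam("wrist",c); cv2.imwrite("pics/we.png",f)
gr=cv2.cvtColor(f,cv2.COLOR_BGR2GRAY)
for v in range(150,340,30): print(v,"dark",np.where(gr[v,230:430]<50)[0][[0,-1]]+230 if (gr[v,230:430]<50).any() else None)
# expected bar column for angles
from math import pi
for th in(1.3,1.4,1.45,1.5,1.55):
    b=bar(th); C=W[3]@(np.r_[b,.14]-W[4]); print(th,(W[0]*C[0]/C[2]+W[1]).round(1),(W[0]*C[1]/C[2]+W[2]).round(1))
```

```text
pre [0.3817505  0.24289455 0.18293251] 0.012907677554085312
False [0.33863737 0.28550464 0.26553315] [-0.   1.   0.3] 37.675
150 dark None
180 dark None
210 dark [304 333]
240 dark [277 333]
270 dark [314 334]
300 dark [242 397]
330 dark [230 429]
1.3 262.3 283.4
1.4 284.0 268.4
1.45 296.9 260.7
1.5 311.3 253.1
1.55 327.2 245.4
```

Run:
```python
from h import *
o=robot.observe(); p=o["tool_pos"]; robot.line_to([p[0]-.02,p[1]+.03,.36],.15)
S,T=cam("scene"),cam("top"); a=np.radians(YAW); A=np.array([[np.cos(a),np.sin(a)],[-np.sin(a),np.cos(a)]])
s,t=robot.grab_frame("scene"),robot.grab_frame("top"); cv2.imwrite("pics/se.png",s); cv2.imwrite("pics/te.png",t)
for n,C,im in(("scene",S,s),("top",T,t)):
    for c in blobs(im,(70,60,30),(88,255,160),40):
        r=cv2.minAreaRect(c); print(n,"green",[np.round(v,1) for v in r],"area",cv2.contourArea(c),[onz(C,q,.229).round(3)[:2].tolist() for q in cv2.boxPoints(r)])
    for c in blobs(im,(0,90,40),(12,255,255),60,(375,190,445,310) if n=="top" else (258,315,352,360)): print(n,"shard",A@(onz(C,cen(c),.012)[:2]-O),cv2.contourArea(c))
    for c in blobs(im,(22,150,120),(35,255,255),150): print(n,"yellow",[np.round(v,1) for v in cv2.minAreaRect(c)])
    def pr(P): q=C[3]@(np.array(P)-C[4]); return (C[0]*q[:2]/q[2]+[C[1],C[2]]).round()
    for th in(1.3,1.5): 
        d=np.radians(YAW)-th; tip=H+.27*np.array([np.sin(d),-np.cos(d)]); print(n,th,"top edge hinge",pr(np.r_[H,.229]),"tip",pr(np.r_[tip,.229]),"tip low",pr(np.r_[tip,.034]))
```

```text
scene green [array([307.5, 181.5]), array([ 3., 87.]), np.float64(90.0)] area 178.5 [[0.383, 0.154], [0.591, 0.191], [0.593, 0.182], [0.385, 0.145]]
scene shard [-0.10954449 -0.21072749] 375.0
scene shard [-0.18156961 -0.18006027] 295.5
scene yellow [array([243.2, 440.9]), array([71.9, 14.7]), np.float64(22.3)]
scene 1.3 top edge hinge [370. 184.] tip [260. 199.] tip low [266. 241.]
scene 1.5 top edge hinge [370. 184.] tip [259. 181.] tip low [265. 224.]
top green [array([407.5, 341. ]), array([18., 17.]), np.float64(90.0)] area 222.0 [[0.348, -0.104], [0.348, -0.134], [0.316, -0.133], [0.316, -0.103]]
top green [array([250.6, 257.1]), array([116. ,   6.3]), np.float64(80.9)] area 433.0 [[0.595, 0.191], [0.597, 0.18], [0.383, 0.143], [0.381, 0.155]]
top shard [-0.18117573 -0.18251426] 435.5
top shard [-0.10942112 -0.21122801] 557.0
top yellow [array([215. , 286.2]), array([19.1, 18. ]), np.float64(33.7)]
top yellow [array([525.2, 288.8]), array([15.1, 74. ]), np.float64(7.8)]
top 1.3 top edge hinge [240. 178.] tip [288. 312.] tip low [293. 317.]
top 1.5 top edge hinge [240. 178.] tip [259. 320.] tip low [269. 323.]
```

Both views put the door at about 1.47 rad. The shards are in the trough, the scraper stands where it started, and the arm is clear.

```bash
python3 -c "
from plant import robot
robot.pause(.3); print(robot.observe()['time']); print(robot.job_done())"
```

```text
38.9417
the job is handed in; nothing more can be done
None
```

I handed the job in at 38.9 s: all four shards are in the trough, the scraper is standing back on the bench where it started, and the door is open about 1.47 rad and released; the judge returned no verdict.

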